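# Hold a weaving form in the corner of the marking jig

## Task

Put the red-headed stop peg from its stand fully into the blue-ringed hole in the marking jig and let it go. Then set the rectangular amber form on the jig's bed, on the side of the peg where most of the bed lies, with one short end flat against the metal fence and its side up against the peg's head, and finish while holding it there with the fingers in one diagonal push, firmly down on the bed and into the fence at once (about 10 N each way), so it can be marked; do not let go. Leave the other things on the table where they are.

Things in the scene. Friction and masses are not known exactly. Their poses are not given: they have to be found in the camera images.
- peg_head (a point): centre of the stop peg's red round head (head 28 mm diameter, 40 mm tall, so it spans 20 mm above and below this point); below the head is a 16 mm steel shank, 22 mm long, with a chamfered foot, whose foot is 42 mm below this point. z up along the peg. It starts upright in the stand, loose, its shank in the stand's hole and the head resting on the stand. 80 g
- peg: the stop peg; origin at the centre of the shank's foot (the same peg as peg_head)
- stand: light wooden block 70 x 70 x 26 mm, fixed, that holds the peg at first; origin under its centre, on the table. Its side (left or right of the jig) varies; the form starts on the other side
- jig: fixed plywood bed 200 mm (its x) x 240 mm (its y) x 24 mm thick, lying on the table; origin under its centre; its x points across the bed to the fence. The bed's top is 24 mm above the table
- hole (a point): centre of the mouth of the 18 mm through hole, ringed in blue, level with the bed's top, at x = +40 mm, y = -70 mm in the jig's frame; axes as the jig's; hole chamfered 2 mm, 24 mm deep down to the table. Seated, the peg's head rests on the bed and peg_head is 20 mm above this point. The form goes on the +y side of the peg
- fence_face (a point): point on the fence's face that looks to the jig's -x, mid-length and 20 mm above the bed; axes as the jig's; its x points into the fence. The face is 20 mm beyond the hole's centre in x
- fence: fixed aluminium fence bar standing on the bed's far side: 28 mm thick, 240 mm long (along y), 40 mm high above the bed; origin at mid-length of its face's lower edge. Rigid
- form_centre (a point): centre of the rectangular weaving form, a rigid block wrapped in amber tape: 120 mm long (its x), 56 mm wide (its y), 60 mm high (its z); this point is half-way up. It starts flat on the table; about 0.23 kg (0.16 to 0.32). In place it lies 60 mm from the fence's face (its long sides square to the fence), 42 mm from the hole's centre along the jig's +y (28 half width + 14 head radius) and 30 mm above the bed
- form: the same rectangular form; origin under its centre, on its underside
- round_form: bystander, leave alone: round weaving form wrapped in amber tape, 72 mm diameter, 75 high; loose, origin as it lies on the table
- tape_roll: bystander, leave alone: roll of amber tape lying flat, 100 mm diameter, 48 high; loose, origin as it lies on the table
- awl: bystander, leave alone: screwdriver-like awl lying flat, 170 mm long; loose, origin as it lies on the table
- mallet: bystander, leave alone: hammer lying flat, 260 mm long; loose, origin as it lies on the table
- mug: bystander, leave alone: blue mug, 76 mm diameter, 90 high; loose, origin as it lies on the table
- jar: bystander, leave alone: amber jar with red cap, 70 mm diameter, 100 high; loose, origin as it lies on the table
- offcut: bystander, leave alone: flat wooden offcut 100 x 45 x 22 mm; loose, origin as it lies on the table
Things that resemble listed ones, but are neither listed nor needed, are in the scene too. Leave any green or pink look-alike of the form alone.

How it is judged:
By the outcome, as a careful person would: the job done as asked, in the order asked, and still so for the second after the job is handed in, while the arm keeps its last pose, push and grip.
It also fails if it takes over 61 s, if anything falls off the work surface, if the arm or the gripper's body presses on something with over 40 N, if the wrist force passes 120 N, or if a joint passes its speed limit or range.

## Robot

A 6-joint arm with a two-finger parallel gripper is mounted at the origin on the work surface. World frame = base frame: x ahead of the robot, y to its left, z up, the work surface at z = 0. Lengths are in m, angles in rad, forces in N, time in s.
With the tool pointing down it reaches from about 0.35 to 0.725 m from the base axis. Payload 6 kg.
Tool frame: the origin (TCP) lies on the front face of the gripper's body, between the roots of the fingers; the fingertips stand 73 mm ahead of it and the grasp point (between the pads) lies 54 mm ahead of it; z points along the fingers, y is the direction in which the jaws open and shut (so a half turn about z gives the same grasp; the last joint's range is limited). The gripper opens to 85 mm and grips with 20 to 120 N. Pads are 22 mm wide; open, the fingers measure 114 mm over their backs; the gripper's body (76 mm by 85 mm) begins 54 mm behind the grasp point. The pads swing forward as they close: fully open they stand 13 mm farther back than shut.
Start: joints at [1.581, 0.04, 0.085, 0, -1.615, -0.334], TCP at [0.191, 0.569, 0.304] pointing down, gripper open.
Joint ranges: [-2.56, 2.56], [-1.29, 2.01], [-1.08, 1.49], [-3.29, 1.98], [-2.81, -0.18], [-2.99, 2.99]. Speed limits (rad/s): [2.57, 2.57, 3.01, 3.14, 3.14, 3.14].

## Interface

Orientations are given as a rotation vector (axis times angle).
In Python, from workcell import arm, imaging gives the robot as it stands.
- The arm moves only by the shell command python3 -m crank 'ROWS' [FORCE]. ROWS is JSON, one flat list of numbers, 7 for each row, row after row: the turn, a rotation vector about the world's x, y, z in rad, then the shift along the world's x, y, z in mm, then the finger opening in mm, from 0 to 85.4. In form: [wx, wy, wz, tx, ty, tz, fingers, wx, wy, wz, tx, ty, tz, fingers, ...]. A call has 1 to 8 rows; each row is the pose to reach, as a shift and turn from the pose commanded when the call began; what a row does not reach only later rows make up. A row lasts 1/8 s, in which the tool goes at most 62.5 mm and 10.7 degrees, less where a joint would pass 70% of its speed; a pose out of reach is approached as far as the arm can. A call with a gripper value outside its range is refused whole. The fingers move at their own pace and stop on an object; FORCE is the grip in N (left out, the last holds). Time passes only in rows, so rows that repeat a pose let the fingers close. It gives the time, the measured TCP pose, the force and the opening at its end, in the units of the state.
- arm.sense(): the state, without advancing time (a new reading comes with each control period).
- imaging.snapshot(name): name is "scene" or "side" or "wrist"; returns the picture (420x560x3 uint8, blue, green, red); there is no depth.
- imaging.camera_model(name): a dict with "K" (3x3 intrinsics, pixels), "R" (3x3) and "t" (3): a world point X has camera coordinates R X + t; the wrist camera has in their place "hand_eye" (4x4, takes a point from camera to tool coordinates, whose origin is the TCP and whose axes are the flange's). Camera axes: x right, y down, z forward; pixel columns grow to the right and rows downward; lengths in m; the calibration is good to about 2 mm. A picture is of the moment at which its call begins: read the wrist's pose just before it. camera_model takes no time and is no camera call.
- arm.sign_off(): hands the job in, once; it reports no verdict.
The state is a dict: "time_s": time; "joint_positions": joint angles; "joint_vel": joint speeds; "joint_torque": joint torques, N m; "eef_pos": TCP position; "eef_rot": TCP orientation; "force": force on the tool from outside, world axes, zero at the start; "wrist_torque": the same for the moment, N m; "grip_width": finger opening in m.
Only numpy, scipy, OpenCV 4.12 (cv2) and the standard library are available. Lean on these libraries where they do the work, as an engineer would, in place of code of your own. Each camera call takes 0.05 s, during which the arm holds its last target.

## Working session

There is one attempt and no reset: what is moved stays moved. The work goes in short steps, Python scripts to look and compute and a shell command to move; the robot and the scene stay as the last step left them, time stands still between calls to the robot, and variables do not carry over. Pictures are saved under pics/ and viewed, and the job is handed in when it is done.

```bash
ls; mkdir -p pics
python3 - <<'E'
from workcell import arm, imaging
import cv2
s=arm.sense();print(s)
for n in ("scene","side","wrist"):
    im=imaging.snapshot(n);cv2.imwrite(f"pics/{n}0.png",im)
    m=imaging.camera_model(n);print(n,m)
E
```

```text
pics
{'time_s': 0.0, 'joint_positions': array([ 1.58070413e+00,  4.08516223e-02,  8.37823955e-02, -4.39682800e-04,
       -1.61548971e+00, -3.33659842e-01]), 'joint_vel': array([-0.00092023,  0.00117473, -0.00165672,  0.00043504,  0.00063211,
       -0.00105495]), 'joint_torque': array([-3.94105682e-04, -3.68189907e+01,  3.47410655e+01,  6.93222374e+00,
       -5.29525641e-03,  7.11781183e-06]), 'eef_pos': array([0.1907548 , 0.56866221, 0.30284525]), 'eef_rot': array([ 3.09873835e+00, -5.06008601e-01, -2.06433599e-04]), 'force': array([ 0.3526693 ,  0.21600802, -0.53881284]), 'wrist_torque': array([-0.02321138, -0.00134067,  0.00052477]), 'grip_width': 0.08557388726209791}
scene {'K': array([[481.75270944,   0.        , 278.61892956],
       [  0.        , 481.75270944, 217.62972006],
       [  0.        ,   0.        ,   1.        ]]), 'R': array([[ 0.60863064,  0.79320864,  0.01971789],
       [ 0.53763699, -0.39399903, -0.74546042],
       [-0.58353681,  0.46431112, -0.66625819]]), 't': array([-0.25833263, -0.24919803,  1.9713158 ])}
side {'K': array([[425.30846938,   0.        , 280.53260799],
       [  0.        , 425.30846938, 210.44858552],
       [  0.        ,   0.        ,   1.        ]]), 'R': array([[-0.99723818, -0.07030715,  0.02393589],
       [-0.05520761,  0.48615205, -0.87212861],
       [ 0.0496804 , -0.87104138, -0.48869087]]), 't': array([0.47288537, 0.12282046, 1.58103906])}
wrist {'K': array([[296.79196305,   0.        , 275.68777831],
       [  0.        , 296.79196305, 204.73168833],
       [  0.        ,   0.        ,   1.        ]]), 'hand_eye': array([[ 8.28874781e-05, -9.57499974e-01, -2.88433342e-01,
         7.34209009e-02],
       [ 9.99999843e-01,  2.39212936e-04, -5.06733770e-04,
        -1.48934813e-03],
       [ 5.54194558e-04, -2.88433255e-01,  9.57499843e-01,
        -7.04368476e-02],
       [ 0.00000000e+00,  0.00000000e+00,  0.00000000e+00,
         1.00000000e+00]])}
```

View pics/scene0.png

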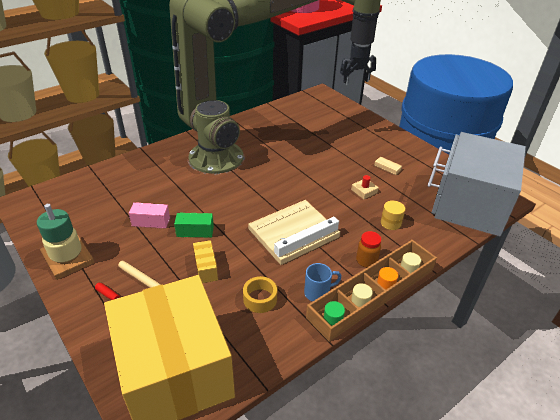

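View pics/side0.png

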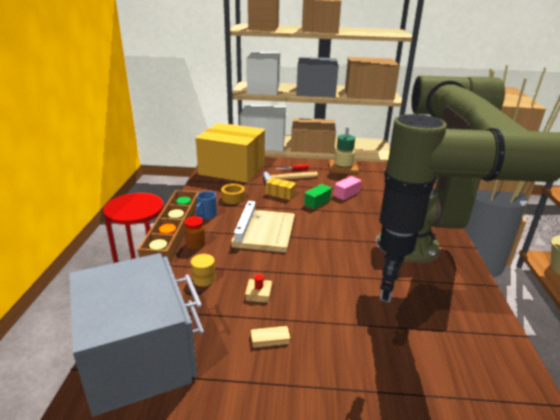

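View pics/wrist0.png

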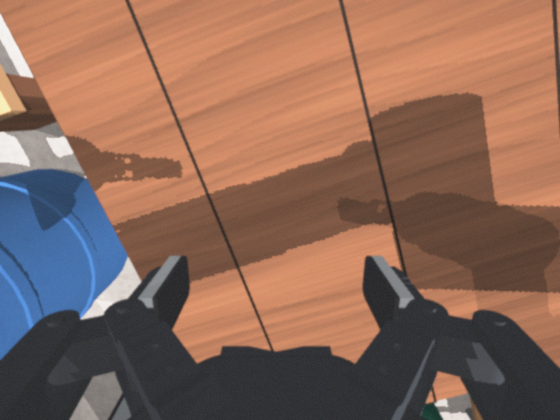

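Scene view: the peg's red head is at (366,183) on its stand, the jig at (295,230) and the fence bar at (308,237).
- **Could be taken for the form:** amber block (205,260), green block (194,225), pink block (150,215), round form (393,214), tape roll (260,294), carton (170,345). I choose (205,260).
- **Could be taken for the peg:** jar cap (371,242), red awl handle (106,291). I choose (366,183).

Next, close crops to check.

```bash
cat > h.py <<'E'
import numpy as np, cv2
from scipy.spatial.transform import Rotation as Rn
from workcell import arm, imaging
def cam(n,s=None):
    m=imaging.camera_model(n);K=np.array(m["K"])
    if n=="wrist":
        H=np.array(m["hand_eye"]);Rt=Rn.from_rotvec(s["eef_rot"]).as_matrix()
        Rc=Rt@H[:3,:3];c=Rt@H[:3,3]+s["eef_pos"];return K,Rc,c
    R=np.array(m["R"]);return K,R.T,-R.T@np.array(m["t"])
def ray(C,uv):
    K,Rc,c=C;d=Rc@np.linalg.solve(K,[uv[0],uv[1],1.]);return c,d/np.linalg.norm(d)
def onz(C,uv,z):
    c,d=ray(C,uv);return c+d*(z-c[2])/d[2]
def tri(rs):
    A=0;b=0
    for c,d in rs:
        P=np.eye(3)-np.outer(d,d);A=A+P;b=b+P@c
    return np.linalg.solve(A,b)
def proj(C,X):
    K,Rc,c=C;p=K@(Rc.T@(np.array(X)-c));return p[:2]/p[2]
E
python3 - <<'E'
from h import *
a=cv2.imread("pics/scene0.png");b=cv2.imread("pics/side0.png")
def crop(im,x,y,w,h,f):return cv2.resize(im[y:y+h,x:x+w],None,fx=f,fy=f,interpolation=cv2.INTER_CUBIC)
A=crop(a,180,160,220,130,3.6);cv2.imwrite("pics/c1.png",A)
B=crop(b,225,160,120,90,6);cv2.imwrite("pics/c2.png",B)
for n,im in (("scene",a),("side",b)):
    C=cam(n);h=cv2.cvtColor(im,cv2.COLOR_BGR2HSV)
    m=((h[...,0]<6)|(h[...,0]>174))&(h[...,1]>180)&(h[...,2]>100)
    k,l,st,ce=cv2.connectedComponentsWithStats(m.astype(np.uint8))
    for i in range(1,k):
        if st[i,4]>20: print(n,st[i],ce[i],onz(C,ce[i],.046).round(3))
E
```

```text
scene [ 275    0   79   35 1529] [317.32504905  16.79463702] [-0.888  1.317  0.046]
scene [362 175   9  13  81] [365.61728395 180.72839506] [0.518 0.336 0.046]
scene [361 231  20  17 280] [370.53214286 239.06785714] [0.749 0.126 0.046]
scene [ 95 282  25  18 213] [105.89201878 290.89201878] [ 0.447 -0.643  0.046]
side [292 164  17   6  80] [300.225 166.35 ] [ 0.419 -0.564  0.046]
side [ 103  193   60   68 1692] [131.1891253 211.9249409] [ 1.057 -0.038  0.046]
side [185 216  19  13 192] [193.484375 221.9375  ] [0.801 0.009 0.046]
side [254 274  10  15 105] [258.43809524 280.18095238] [0.52  0.327 0.046]
```

View pics/c1.png

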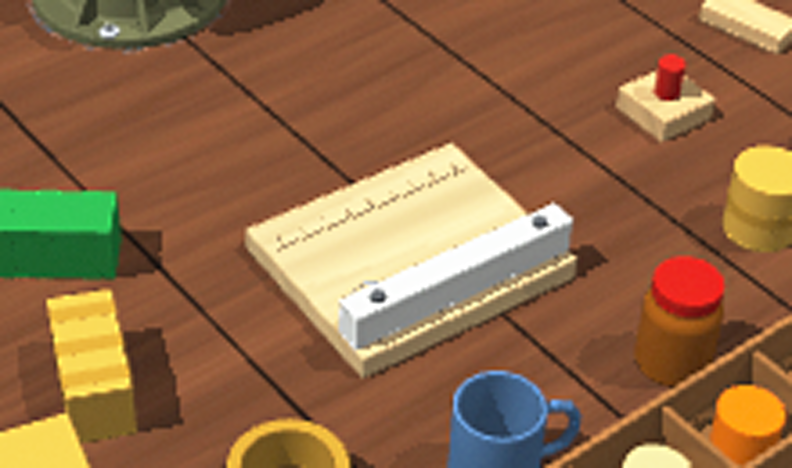

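View pics/c2.png

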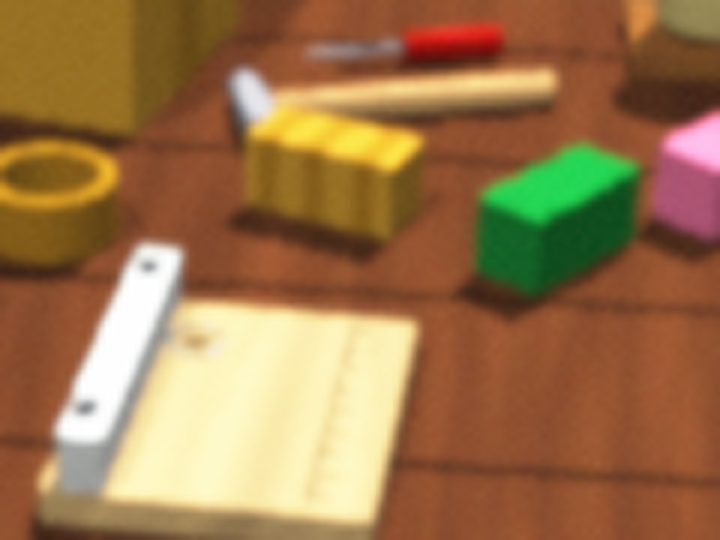

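The close crops show a striped amber rectangular block at scene (205,260), distinct from the green and pink ones. In the side view the hole is at about (257.5,217), near the fence's far end. I'll get rough poses from these, then refine with the wrist camera.

Run:
```python
from h import *
Cs=cam("scene");Cd=cam("side");f=lambda p:(p[0]/3.6+180-.5,p[1]/3.6+160-.5);g=lambda p:(p[0]/6+225-.5,p[1]/6+160-.5)
print("peg",tri([ray(Cs,(365.6,180.7)),ray(Cd,(258.4,280.2))]))
for n,p in dict(A=(247,231),B=(455,143),D=(364,362),E=(577,255)).items():print("bed",n,onz(Cs,f(p),.024).round(4))
for n,p in dict(A=(418,322),B=(375,525),D=(185,300)).items():print("bed side",n,onz(Cd,g(p),.024).round(4))
print("hole",onz(Cd,g((195,340)),.024))
for n,p in dict(a=(47,300),b=(108,290),c=(132,390),d=(68,402)).items():print("form",n,onz(Cs,f(p),.06).round(4))
for n,p in dict(a=(250,125),b=(285,103),c=(425,135),d=(390,170)).items():print("form side",n,onz(Cd,g(p),.06).round(4))
for n,p in dict(grn=(88,225),rnd=(765,160)).items(): print(n,onz(Cs,f(p),.06).round(3))
```

```text
peg [0.51995882 0.3321377  0.04956199]
bed A [ 0.4336 -0.1384  0.024 ]
bed B [0.4495 0.1044 0.024 ]
bed D [ 0.633  -0.1527  0.024 ]
bed E [0.6432 0.0912 0.024 ]
bed side A [ 0.4295 -0.1383  0.024 ]
bed side B [0.4444 0.1059 0.024 ]
bed side D [ 0.5882 -0.1507  0.024 ]
hole [ 0.57504186 -0.09773762  0.024     ]
form a [ 0.4364 -0.3515  0.06  ]
form b [ 0.4571 -0.3023  0.06  ]
form c [ 0.5701 -0.3481  0.06  ]
form d [ 0.5502 -0.3973  0.06  ]
form side a [ 0.5648 -0.3561  0.06  ]
form side b [ 0.5424 -0.398   0.06  ]
form side c [ 0.435  -0.3546  0.06  ]
form side d [ 0.4576 -0.2932  0.06  ]
grn [ 0.374 -0.273  0.06 ]
rnd [0.678 0.301 0.06 ]
```

```bash
python3 -m crank '[0,0,0.258,329,-237,-50,85,0,0,0.258,329,-237,-50,85,0,0,0.258,329,-237,-50,85,0,0,0.258,329,-237,-50,85,0,0,0.258,329,-237,-50,85,0,0,0.258,329,-237,-50,85,0,0,0.258,329,-237,-50,85,0,0,0.258,329,-237,-50,85]'
python3 - <<'E'
from h import *
s=arm.sense();im=imaging.snapshot("wrist");cv2.imwrite("pics/w1.png",im);C=cam("wrist",s)
print(s["time_s"],s["eef_pos"],s["joint_vel"].round(3),Rn.from_rotvec(s["eef_rot"]).as_matrix().round(4).tolist())
h=cv2.cvtColor(im,cv2.COLOR_BGR2HSV)
m=((h[...,0]<6)|(h[...,0]>174))&(h[...,1]>180)&(h[...,2]>60)
k,l,st,ce=cv2.connectedComponentsWithStats(m.astype(np.uint8))
for i in range(1,k):
    if st[i,4]>40: print(st[i],ce[i],onz(C,ce[i],.066).round(4))
E
```

```text
time_s: 1.15
eef_pos: [0.5213, 0.3299, 0.2524]
eef_rot: [3.138, -0.109, -0.002]
force: [-0.4, 1.2, -0.4]
grip_width: 0.0853
1.15 [0.52126587 0.32990762 0.25241685] [ 0.054 -0.024 -0.004 -0.006 -0.003 -0.025] [[0.9976, -0.0695, -0.0016], [-0.0695, -0.9976, -0.0018], [-0.0015, 0.002, -1.0]]
[259 188  27  29 559] [271.85509839 201.8157424 ] [0.5205 0.3346 0.066 ]
```

View pics/w1.png

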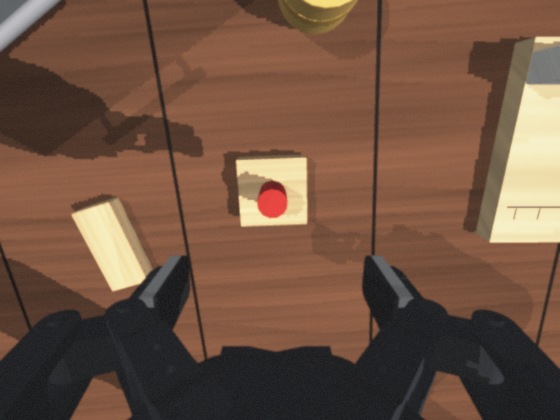

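The wrist view shows the peg's red head at (272,202), with the stand square around it and the jaws on either side. I'll descend and grip.

```bash
python3 -m crank '[0,0,0,0.5,3,-60,85,0,0,0,0.5,3,-110,85,0,0,0,0.5,3,-147,85,0,0,0,0.5,3,-147,85,0,0,0,0.5,3,-147,26,0,0,0,0.5,3,-147,26,0,0,0,0.5,3,-147,26,0,0,0,0.5,3,-147,26]' 40
python3 -m crank '[0,0,0,0,0,0,26,0,0,0,0,0,0,26]' 40
python3 - <<'E'
from h import *
s=arm.sense();im=imaging.snapshot("wrist");cv2.imwrite("pics/w2.png",im)
print(s["eef_pos"],s["grip_width"],s["force"])
E
```

```text
time_s: 2.2
eef_pos: [0.5208, 0.3349, 0.1085]
eef_rot: [-3.139, 0.103, -0.002]
force: [-1.8, -1.5, 6.3]
grip_width: 0.0268
time_s: 2.45
eef_pos: [0.5208, 0.3349, 0.1084]
eef_rot: [-3.139, 0.103, -0.002]
force: [-1.6, -1.8, 6.5]
grip_width: 0.0268
[0.52078091 0.3348672  0.10843527] 0.026846616355573345 [-1.60705502 -1.81626903  6.47320992]
```

View pics/w2.png

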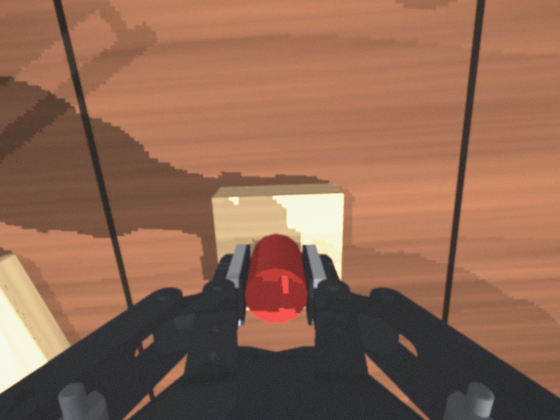

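```bash
python3 -m crank '[0,0,0,0,0,50,26,0,0,0,0,-30,100,26,0,0,0,10,-92,140,26,0,0,0,20,-154,140,26,0,0,0,30,-215,140,26,0,0,0,40,-276,140,26,0,0,0,50,-337,140,26,0,0,0,54,-398,140,26]' 40
python3 -m crank '[0,0,0,0,-34,0,26,0,0,0,0,-34,0,26,0,0,0,0,-34,0,26]' 40
python3 - <<'E'
from h import *
s=arm.sense();im=imaging.snapshot("wrist");cv2.imwrite("pics/w3.png",im)
np.savez("s3.npz",**{k:s[k] for k in("eef_pos","eef_rot")})
cv2.imwrite("pics/side3.png",imaging.snapshot("side"))
print(s["eef_pos"],s["eef_rot"],s["grip_width"],s["force"],s["joint_vel"].round(3))
E
```

```text
time_s: 3.5
eef_pos: [0.5738, -0.058, 0.2468]
eef_rot: [-3.139, 0.103, -0.0]
force: [0.9, -0.6, -1.3]
grip_width: 0.0267
time_s: 3.88
eef_pos: [0.5738, -0.0897, 0.2466]
eef_rot: [-3.14, 0.104, 0.0]
force: [0.0, 0.4, -0.2]
grip_width: 0.0269
[ 0.57379161 -0.08974018  0.24664563] [-3.13954317e+00  1.03772352e-01  2.22218602e-04] 0.026947340616649825 [ 0.01900471  0.42103929 -0.20024661] [ 0.019 -0.004  0.002  0.001 -0.002  0.002]
```

View pics/w3.png

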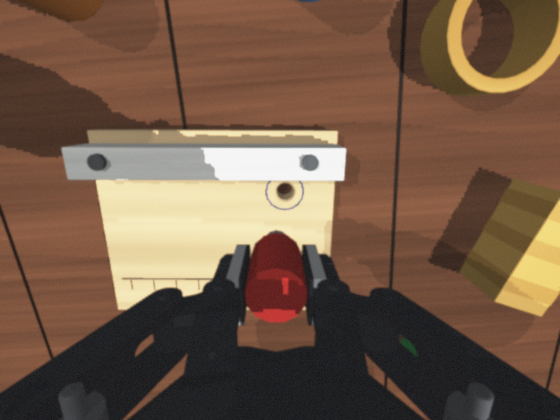

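The wrist view shows the hole with its blue ring at (285,191), the fence strip at rows 145–180, and the peg in the jaws at (277,275), its shank tip just visible at (277,233). I'll measure the hole, the fence line and the peg.

Run:
```python
from h import *
s=dict(np.load("s3.npz"));C=cam("wrist",s)
im=cv2.imread("pics/w3.png")
h=cv2.cvtColor(im,cv2.COLOR_BGR2HSV)
m=((h[...,0]>95)&(h[...,0]<135)&(h[...,1]>40)).astype(np.uint8);m[:160]=0;m[225:]=0;m[:,:255]=0;m[:,320:]=0
p=cv2.findNonZero(m).reshape(-1,2);print(len(p),p.min(0),p.max(0))
e=cv2.fitEllipse(p);print("ring",e,onz(C,e[0],.024))
X=np.array([onz(C,q,.024) for q in p]);A=np.c_[2*X[:,:2],np.ones(len(X))];sol=np.linalg.lstsq(A,(X[:,:2]**2).sum(1),rcond=None)[0]
print("circle",sol[:2],np.sqrt(sol[2]+sol[0]**2+sol[1]**2))
g=cv2.cvtColor(im,cv2.COLOR_BGR2GRAY)
cv2.imwrite("pics/c3.png",cv2.resize(im[120:330,220:360],None,fx=2.8,fy=2.8,interpolation=cv2.INTER_CUBIC))
cv2.imwrite("pics/c4.png",cv2.resize(im[120:330,50:360],None,fx=2.5,fy=2.5,interpolation=cv2.INTER_CUBIC))
```

```text
1 [266 194] [266 194]Traceback (most recent call last):
  File "<stdin>", line 7, in <module>
cv2.error: OpenCV(4.12.0) /io/opencv/modules/imgproc/src/shapedescr.cpp:361: error: (-201:Incorrect size of input array) There should be at least 5 points to fit the ellipse in function 'fitEllipseNoDirect'
```

```bash
cat > ring.py <<'E'
from h import *
def ring(im,C,u,v,r=24,z=.024):
    b=im.astype(int);d=b[...,0]-b[...,2]   # blue minus red; bed is strongly negative
    yy,xx=np.mgrid[:im.shape[0],:im.shape[1]];rad=np.hypot(xx-u,yy-v)
    ref=np.median(d[(rad<r)]);m=(rad<r)&(rad>12)&(d>ref+18)&(b[...,0]>90)
    p=np.argwhere(m)[:,::-1].astype(np.float32)
    X=np.array([onz(C,q,z) for q in p]);A=np.c_[2*X[:,:2],np.ones(len(X))];sol=np.linalg.lstsq(A,(X[:,:2]**2).sum(1),rcond=None)[0]
    return p,sol[:2],np.sqrt(sol[2]+sol[0]**2+sol[1]**2)
E
python3 - <<'E'
from ring import *
s=dict(np.load("s3.npz"));C=cam("wrist",s)
im=cv2.imread("pics/w3.png")
p,c,r=ring(im,C,285,192,22);print(len(p),p.min(0),p.max(0),c,r)
g=cv2.cvtColor(im,cv2.COLOR_BGR2GRAY)
dk=(g<110).astype(np.uint8);dk[:182]=0;dk[202:]=0;dk[:,:272]=0;dk[:,298:]=0
M=cv2.moments(dk,True);q=(M["m10"]/M["m00"],M["m01"]/M["m00"]);print("dark hole",q,M["m00"],onz(C,q,.024))
# fence lower front edge: gradient rows
for u in range(120,240,20): print(u,g[168:190,u].tolist())
cv2.imwrite("pics/c3.png",cv2.resize(im[120:330,220:360],None,fx=2.8,fy=2.8,interpolation=cv2.INTER_CUBIC))
cv2.imwrite("pics/c4.png",cv2.resize(im[120:330,50:360],None,fx=2.5,fy=2.5,interpolation=cv2.INTER_CUBIC))
E
```

```text
425 [265. 171.] [303. 209.] [ 0.57301273 -0.0969901 ] 0.018373125048530312
dark hole (284.44198895027625, 190.05524861878453) 181.0 [ 0.5744221 -0.0970078  0.024    ]
120 [164, 166, 166, 169, 166, 165, 165, 166, 165, 164, 181, 215, 216, 210, 209, 215, 223, 227, 228, 229, 228, 229]
140 [164, 165, 163, 165, 164, 166, 166, 166, 164, 164, 165, 171, 194, 206, 213, 223, 227, 227, 228, 228, 228, 229]
160 [166, 166, 163, 164, 167, 166, 165, 166, 165, 164, 165, 167, 193, 209, 217, 223, 225, 226, 226, 227, 228, 229]
180 [160, 164, 164, 166, 165, 165, 166, 167, 166, 165, 166, 171, 194, 204, 211, 222, 226, 227, 226, 227, 227, 229]
200 [162, 163, 166, 166, 165, 164, 169, 167, 166, 167, 167, 171, 197, 208, 219, 225, 226, 226, 225, 226, 228, 228]
220 [244, 244, 245, 245, 245, 245, 246, 246, 245, 245, 244, 239, 220, 207, 207, 218, 224, 225, 225, 227, 226, 227]
```

View pics/c3.png

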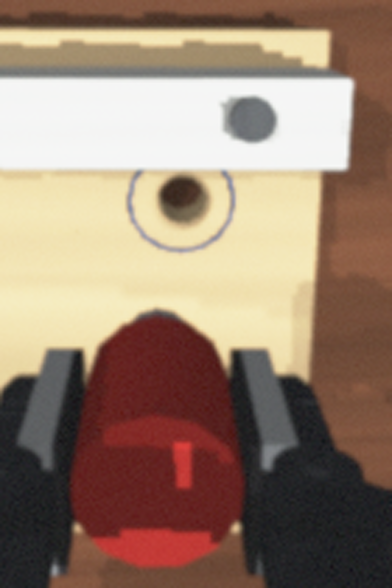

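View pics/c4.png

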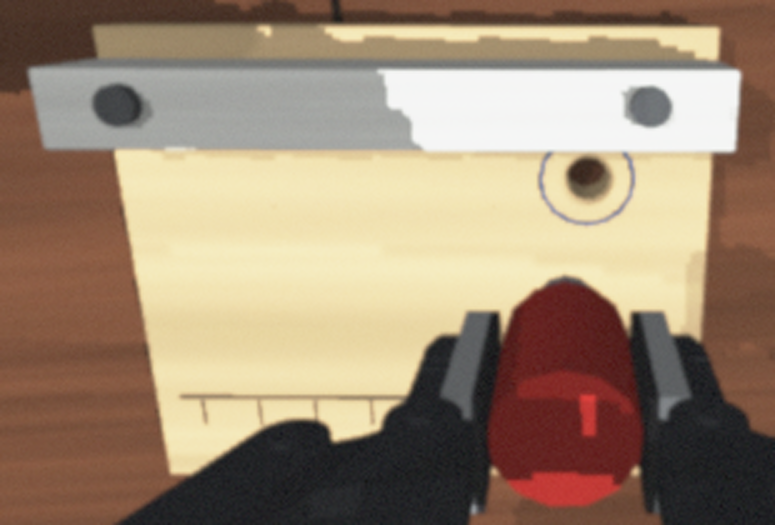

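Run:
```python
from ring import *
s=dict(np.load("s3.npz"));C=cam("wrist",s)
im=cv2.imread("pics/w3.png");b=im.astype(float)
# fence top front edge: saturation (B/R) step from grey metal to plywood
sat=1-b[...,0]/np.maximum(b[...,2],1)
P=[]
for u in list(range(75,260,3))+list(range(310,330,3)):
    col=sat[165:200,u]; i=np.where(col>0.10)[0]
    if len(i):
        k=i[0]; f=(0.10-col[k-1])/(col[k]-col[k-1]) if k else 0; P.append((u,165+k-1+f))
P=np.array(P,np.float32)
vx,vy,x0,y0=cv2.fitLine(P[20:],cv2.DIST_HUBER,0,.01,.01).ravel();res=(P[:,1]-y0)-(P[:,0]-x0)*vy/vx
print(len(P),vy/vx,res.round(1)[::4])
a=onz(C,(80,y0+(80-x0)*vy/vx),.064);c=onz(C,(330,y0+(330-x0)*vy/vx),.064)
print("fence edge",a,c,"yaw",np.arctan2(c[0]-a[0],-(c[1]-a[1]))  , "-> jig yaw",-np.arctan2(a[0]-c[0],a[1]-c[1]))
yaw=-np.arctan2(a[0]-c[0],a[1]-c[1])
hole=np.array([.5744,-.0975]);n=np.array([np.cos(yaw),np.sin(yaw)]);print("fence dist from hole",(a[:2]-hole)@n)
# peg x in tool
K=C[0];H=np.array(imaging.camera_model("wrist")["hand_eye"])
def pt(x,y,z):
    q=H[:3,:3].T@(np.array([x,y,z])-H[:3,3]);q=K@q;return (q[:2]/q[2]).round(1)
for xp in (-.004,-.002,0,.002): print(xp,"near top rim",pt(xp-.014,0,.0424),"far low rim",pt(xp+.014,0,.0824),"foot far",pt(xp+.008,0,.103),pt(xp+.0065,0,.1044))
print("hole under tool",)
```

```text
69 0.009340656 [ 1.   0.9  0.2  0.2  0.5 -0.  -0.1  0.2  0.  -0.1 -0.1 -0.1  0.   0.4
  0.4  0.4 -0.1 -0.2]
fence edge [0.60675574 0.07989347 0.064     ] [ 0.5904365  -0.13649003  0.064     ] yaw -0.07527563431899559 -> jig yaw -0.07527563431899559
fence dist from hole 0.018923311780530454
-0.004 near top rim [278.9 326.9] far low rim [278.4 235.4] foot far [278.1 231.6] [278.1 232.9]
-0.002 near top rim [278.9 323.2] far low rim [278.4 232.1] foot far [278.1 228.6] [278.1 230. ]
0 near top rim [278.9 319.4] far low rim [278.4 228.7] foot far [278.1 225.6] [278.1 227. ]
0.002 near top rim [279.  315.7] far low rim [278.4 225.3] foot far [278.1 222.6] [278.1 224.1]
hole under tool
```

```bash
python3 -m crank '[0,0,0,2.7,-9,-55,26,0,0,0,2.7,-9,-105,26,0,0,0,2.7,-9,-111,26,0,0,0,2.7,-9,-111,26,0,0,0,2.7,-9,-111,26]' 40
python3 - <<'E'
from h import *
s=arm.sense();im=imaging.snapshot("wrist");cv2.imwrite("pics/w4.png",im)
np.savez("s4.npz",**{k:s[k] for k in("eef_pos","eef_rot")})
cv2.imwrite("pics/c5.png",cv2.resize(im[100:330,180:380],None,fx=2.6,fy=2.6,interpolation=cv2.INTER_CUBIC))
print(s["eef_pos"],s["eef_rot"],s["grip_width"],s["force"],s["joint_vel"].round(3))
E
```

```text
time_s: 4.6
eef_pos: [0.5779, -0.0987, 0.139]
eef_rot: [3.14, -0.102, 0.007]
force: [0.2, 0.4, -0.3]
grip_width: 0.0269
[ 0.57787773 -0.09872512  0.13896927] [ 3.13982318 -0.10205422  0.00714661] 0.0268903410751863 [ 0.17722179  0.41591381 -0.27514892] [-0.006 -0.001 -0.005 -0.006  0.004 -0.   ]
```

View pics/c5.png

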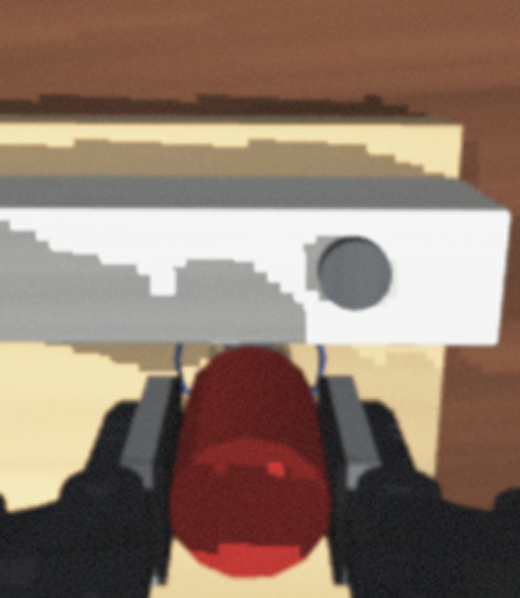

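```bash
python3 -m crank '[0,0,0,0,0,0,26]' 40
python3 - <<'E'
from h import *
s=dict(np.load("s4.npz"));C=cam("wrist",s)
H=np.array(imaging.camera_model("wrist")["hand_eye"]);Rt=Rn.from_rotvec(s["eef_rot"]).as_matrix()
print(Rt[:,2],"hole",[onz(C,(276,v),.024).round(4).tolist() for v in (233,236,239)])
P=np.array([-.0022,-.0017,.1044]);print("foot est",Rt@P+s["eef_pos"])
im=cv2.imread("pics/w4.png").astype(int);d=im[...,0]-im[...,2]
for r in range(230,252,2): print(r,"L",238+np.argmax(d[r,238:262]),d[r,238:262].max(),"R",290+np.argmax(d[r,290:312]),d[r,290:312].max())
K=C[0]
def pt(x,y,z):
    q=H[:3,:3].T@(np.array([x,y,z])-H[:3,3]);q=K@q;return (q[:2]/q[2]).round(1)
print("rims",[ (pt(x-.014,0,.0424),pt(x+.014,0,.0824)) for x in (-.003,-.001)])
E
```

```text
time_s: 4.78
eef_pos: [0.5771, -0.0989, 0.1375]
eef_rot: [-3.14, 0.103, -0.004]
force: [1.2, -0.7, -1.4]
grip_width: 0.0269
[ 4.54405589e-03 -2.50994450e-04 -9.99989644e-01] hole [[0.5766, -0.0973, 0.024], [0.5745, -0.0972, 0.024], [0.5723, -0.097, 0.024]]
foot est [ 0.57626719 -0.09691205  0.03456042]
230 L 249 1 R 298 0
232 L 249 11 R 303 17
234 L 248 27 R 303 43
236 L 248 24 R 304 39
238 L 248 16 R 304 42
240 L 248 22 R 303 32
242 L 248 3 R 303 34
244 L 249 -1 R 303 18
246 L 249 19 R 309 4
248 L 250 49 R 302 17
250 L 251 44 R 300 25
rims [(array([278.9, 325.1]), array([278.4, 233.7])), (array([278.9, 321.3]), array([278.4, 230.4]))]
```

```bash
python3 -m crank '[0,0,0,-1,0,-4,26,0,0,0,-1,0,-9,26,0,0,0,-1,0,-14,26,0,0,0,-1,0,-19,26]' 40
python3 - <<'E'
from workcell import arm
s=arm.sense();print(s["eef_pos"],s["force"],s["wrist_torque"].round(2))
E
```

```text
time_s: 5.28
eef_pos: [0.5754, -0.0991, 0.1163]
eef_rot: [3.14, -0.103, -0.001]
force: [0.3, 0.2, -0.9]
grip_width: 0.0271
[ 0.57542055 -0.09908412  0.11629535] [ 0.27658248  0.18938012 -0.94145733] [0.05 0.05 0.01]
```

No contact force with the foot well below the mouth, so it's in. I'll seat it.

```bash
python3 -m crank '[0,0,0,0,0,-6,26,0,0,0,0,0,-11,26,0,0,0,0,0,-13,26,0,0,0,0,0,-13,26]' 40
python3 - <<'E'
from h import *
s=arm.sense();im=imaging.snapshot("wrist");cv2.imwrite("pics/w5.png",im)
cv2.imwrite("pics/c6.png",cv2.resize(im[100:330,180:380],None,fx=2.6,fy=2.6,interpolation=cv2.INTER_CUBIC))
print(s["eef_pos"],s["force"],s["wrist_torque"].round(2))
E
```

```text
time_s: 5.78
eef_pos: [0.5758, -0.0991, 0.1065]
eef_rot: [3.139, -0.102, 0.002]
force: [-7.9, 2.1, 11.7]
grip_width: 0.0268
[ 0.5757725  -0.09910837  0.10645498] [-7.90656035  2.13393423 11.71851705] [0.94 2.61 0.01]
```

View pics/c6.png

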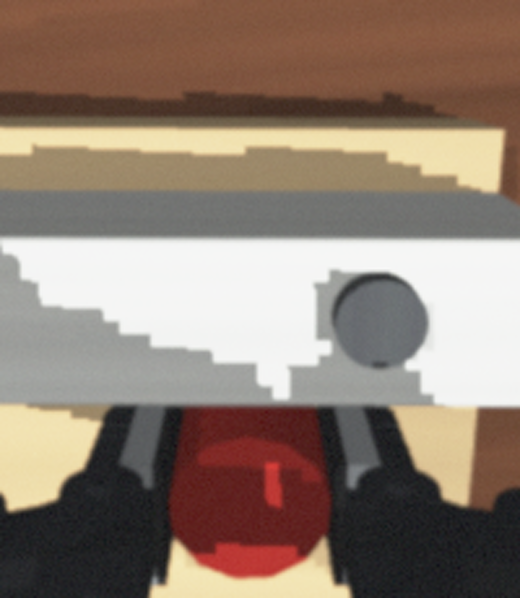

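The tool stopped at z 0.1065, where I predicted the seat (0.1064), with the bed pushing back. Next I'll release, rise and look.

```bash
python3 -m crank '[0,0,0,0,0,0,60,0,0,0,0,0,0,85,0,0,0,0,0,0,85,0,0,0,0,0,50,85,0,0,0,-20,0,110,85,0,0,0,-40,0,150,85,0,0,0,-40,0,150,85,0,0,0,-40,0,150,85]' 40
python3 -m crank '[0,0,0,0,0,0,85,0,0,0,0,0,0,85]'
python3 - <<'E'
from h import *
s=arm.sense();im=imaging.snapshot("wrist");cv2.imwrite("pics/w6.png",im)
np.savez("s6.npz",**{k:s[k] for k in("eef_pos","eef_rot")})
print(s["eef_pos"],s["eef_rot"],s["force"],s["wrist_torque"].round(2))
E
```

```text
time_s: 6.82
eef_pos: [0.5354, -0.0989, 0.2533]
eef_rot: [-3.139, 0.103, 0.001]
force: [0.3, 0.0, 0.3]
grip_width: 0.0851
time_s: 7.08
eef_pos: [0.5355, -0.099, 0.2526]
eef_rot: [3.139, -0.103, -0.003]
force: [-0.3, 0.3, -0.3]
grip_width: 0.085
[ 0.53547175 -0.09902663  0.25255292] [ 3.1394176  -0.10338927 -0.0034431 ] [-0.31435086  0.31874466 -0.28914502] [-0.01 -0.05  0.05]
```

View pics/w6.png

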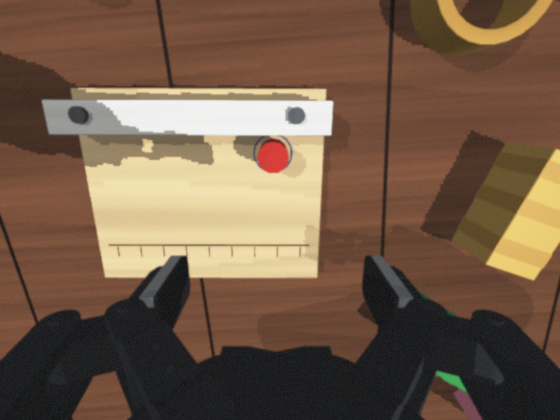

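The wrist view shows the peg seated upright in the ring at (273,156) and the bed clear. Now the jig yaw from several edges, and the head position.

```bash
cat > jig.py <<'E'
from h import *
def edge(f,us,r0,r1,th,up=True):
    P=[]
    for u in us:
        c=f[r0:r1,u];i=np.where(c>th if up else c<th)[0]
        if len(i) and i[0]>0:
            k=i[0];P.append((u,r0+k-1+(th-c[k-1])/(c[k]-c[k-1])))
    P=np.array(P,np.float32);l=cv2.fitLine(P,cv2.DIST_HUBER,0,.01,.01).ravel()
    r=(P[:,1]-l[3])-(P[:,0]-l[2])*l[1]/l[0];g=abs(r)<.6
    l=cv2.fitLine(P[g],cv2.DIST_L2,0,.01,.01).ravel()
    return lambda u:(u,l[3]+(u-l[2])*l[1]/l[0]),len(P),g.sum()
E
python3 - <<'E'
from jig import *
s=dict(np.load("s6.npz"));C=cam("wrist",s);im=cv2.imread("pics/w6.png").astype(float)
im=cv2.GaussianBlur(im,(3,1),0)
sat=1-im[...,0]/np.maximum(im[...,2],1);g=im.mean(2)
def rep(n,e,us,z):
    L,a,b=e;p=onz(C,L(us[0]),z);q=onz(C,L(us[1]),z);yaw=-np.arctan2(p[0]-q[0],p[1]-q[1])
    print(n,a,b,p.round(4),q.round(4),"yaw",round(yaw,4));return p,yaw
f,y1=rep("fence front",edge(sat,list(range(85,240,2))+list(range(305,322,2)),122,150,.10),(90,320),.064)
_,y2=rep("fence back top",edge(g,range(160,280,2),92,110,200),(90,320),.064) if 0 else (0,0)
rep("bed near edge",edge(g,list(range(195,312,2)),262,290,120,False),(110,310),.024)
rep("ruler line",edge(g,list(range(120,300,2)),235,252,120,False),(110,310),.024)
h=cv2.cvtColor(cv2.imread("pics/w6.png"),cv2.COLOR_BGR2HSV)
m=(((h[...,0]<6)|(h[...,0]>174))&(h[...,1]>150)).astype(np.uint8);m[:130]=0;m[190:]=0
br=m*(h[...,2]>180)
for mm in(m,br):
    M=cv2.moments(mm.astype(np.uint8),True);q=(M["m10"]/M["m00"],M["m01"]/M["m00"]);print("head",q,M["m00"],onz(C,q,.064).round(4),onz(C,q,.044).round(4))
hole=np.array([.574,-.0973])
for y in (y1,-.0705): print("fence dist",(f[:2]-hole)@[np.cos(y),np.sin(y)])
# form top
H=h;t=((H[...,0]>15)&(H[...,0]<32)&(H[...,1]>120)&(H[...,2]>60)).astype(np.uint8);t[:130]=0;t[:,:430]=0;t[290:]=0
print(cv2.boundingRect(t))
E
```

```text
fence front 87 86 [0.604  0.0561 0.064 ] [ 0.5905 -0.1389  0.064 ] yaw -0.0694
bed near edge 59 58 [0.4447 0.0973 0.024 ] [ 0.4293 -0.1297  0.024 ] yaw -0.0677
ruler line 1 1 [0.4524 0.0955 0.024 ] [ 0.5201 -0.1326  0.024 ] yaw 0.2886
head (272.5842985842986, 156.0) 777.0 [ 0.5753 -0.0975  0.064 ] [ 0.5726 -0.0971  0.044 ]
head (272.6832641770401, 156.93914246196402) 723.0 [ 0.5745 -0.0975  0.064 ] [ 0.5718 -0.0971  0.044 ]
fence dist 0.01933222619184189
fence dist 0.019157737362586292
(452, 143, 108, 138)
```

The jig yaw is about -0.069 rad and the head is at about (0.574,-0.098). Moving above the form.

```bash
python3 -m crank '[0,0,-0.15,-8,-60,0,85,0,0,-0.317,-16,-120,0,85,0,0,-0.317,-24,-180,0,85,0,0,-0.317,-34,-240,0,85,0,0,-0.317,-34,-251,0,85,0,0,-0.317,-34,-251,0,85,0,0,-0.317,-34,-251,0,85]'
python3 - <<'E'
from h import *
s=arm.sense();im=imaging.snapshot("wrist");cv2.imwrite("pics/w7.png",im)
np.savez("s7.npz",**{k:s[k] for k in("eef_pos","eef_rot")})
print(s["eef_pos"],s["eef_rot"],s["force"],s["wrist_torque"].round(2))
E
```

```text
time_s: 8.0
eef_pos: [0.502, -0.3489, 0.2538]
eef_rot: [-3.085, 0.596, 0.0]
force: [-0.3, -0.4, 0.1]
grip_width: 0.0851
[ 0.50197298 -0.34892924  0.25378803] [-3.08451346e+00  5.95552121e-01  8.63046157e-05] [-0.25670453 -0.37304086  0.07210171] [-0.01  0.04 -0.01]
```

View pics/w7.png

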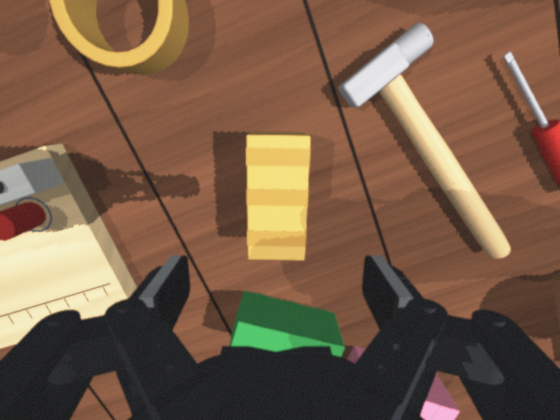

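The wrist view shows the amber form at cols 247–310, rows 135–260, between the jaw lines. The green block just below it, at about (285,320), is close to the near end but outside the finger lanes.

Run:
```python
from h import *
s=dict(np.load("s7.npz"));C=cam("wrist",s);im=cv2.imread("pics/w7.png")
h=cv2.cvtColor(im,cv2.COLOR_BGR2HSV);m=((h[...,0]>15)&(h[...,0]<34)&(h[...,1]>110)&(h[...,2]>170)).astype(np.uint8)
m[:120]=0;m[275:]=0;m[:,:235]=0;m[:,325:]=0
m=cv2.morphologyEx(m,cv2.MORPH_CLOSE,np.ones((5,5)))
c=max(cv2.findContours(m,0,2)[0],key=cv2.contourArea);print(cv2.contourArea(c),cv2.boundingRect(c))
X=np.array([onz(C,q,.06)[:2] for q in c.reshape(-1,2).astype(float)],np.float32)
r=cv2.minAreaRect(X*1000);b=cv2.boxPoints(r);print(r,b.tolist())
e=[b[(i+1)%4]-b[i] for i in range(4)];L=max(e,key=np.linalg.norm);print("yaw",np.arctan(L[1]/L[0]))
Rt=Rn.from_rotvec(s["eef_rot"]).as_matrix();print("tool yaw",np.arctan2(Rt[1,0],Rt[0,0]),"tool-rel",Rt.T@np.array([r[0][0]/1000-s["eef_pos"][0],r[0][1]/1000-s["eef_pos"][1],0]))
gc=((h[...,0]>50)&(h[...,0]<75)&(h[...,1]>120)).astype(np.uint8);gc[:250]=0
c=max(cv2.findContours(gc,0,2)[0],key=cv2.contourArea)
for q in cv2.approxPolyDP(c,4,True).reshape(-1,2): print("green",q,(Rt.T@(onz(C,q,.06)-s["eef_pos"])).round(3))
```

```text
7485.0 (246, 135, 65, 125)
((499.7967834472656, -347.48822021484375), (57.12907028198242, 120.0523681640625), 67.03559875488281) [[433.38311767578125, -350.3691711425781], [543.9210205078125, -397.2087097167969], [566.21044921875, -344.6072692871094], [455.67254638671875, -297.7677307128906]]
yaw -0.40080452
tool yaw -0.38146230152954813 tool-rel [-2.55623503e-03 -5.27291401e-04  2.43892147e-07]
green [244 293] [-0.1   -0.034  0.194]
green [231 346] [-0.166 -0.05   0.194]
green [279 351] [-0.173  0.002  0.194]
green [326 345] [-0.165  0.053  0.194]
green [340 356] [-0.18   0.069  0.194]
green [343 346] [-0.166  0.071  0.194]
green [333 314] [-0.126  0.058  0.194]
```

```bash
python3 -m crank '[0,0,-0.02,-2,1.5,-60,85,0,0,-0.02,-2,1.5,-110,85,0,0,-0.02,-2,1.5,-150,85,0,0,-0.02,-2,1.5,-164,85,0,0,-0.02,-2,1.5,-164,85,0,0,-0.02,-2,1.5,-164,50,0,0,-0.02,-2,1.5,-164,50,0,0,-0.02,-2,1.5,-164,50]' 70
python3 -m crank '[0,0,0,0,0,0,50,0,0,0,0,0,0,50]' 70
python3 - <<'E'
from h import *
s=arm.sense();im=imaging.snapshot("wrist");cv2.imwrite("pics/w8.png",im)
np.savez("s8.npz",**{k:s[k] for k in("eef_pos","eef_rot")})
print(s["eef_pos"],s["eef_rot"],s["force"],s["wrist_torque"].round(2),s["grip_width"])
E
```

```text
time_s: 9.05
eef_pos: [0.5006, -0.349, 0.0923]
eef_rot: [3.077, -0.628, 0.006]
force: [0.1, 1.6, 5.6]
grip_width: 0.055
time_s: 9.3
eef_pos: [0.5006, -0.349, 0.0923]
eef_rot: [3.077, -0.628, 0.006]
force: [0.3, 0.6, 5.2]
grip_width: 0.0555
[ 0.50061907 -0.34896121  0.09232314] [ 3.07715099 -0.62769458  0.0059921 ] [0.31168506 0.55255604 5.20571225] [ 0.48  0.04 -0.03] 0.05546169699944804
```

View pics/w8.png

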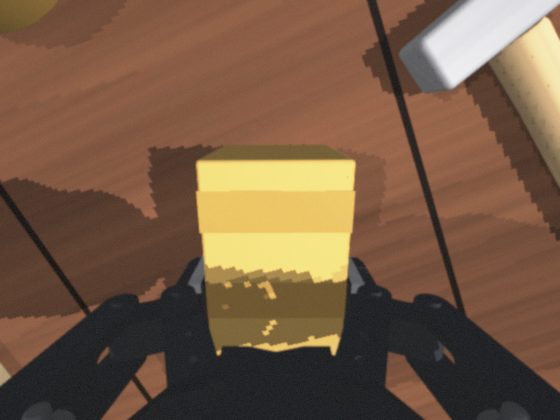

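```bash
python3 -m crank '[0,0,0,0,0,50,50,0,0,0,0,0,100,50,0,0,0.15,6,60,100,50,0,0,0.3,11,120,100,50,0,0,0.334,16,180,100,50,0,0,0.334,22,240,100,50,0,0,0.334,26,295,100,50,0,0,0.334,26,303,100,50]' 70
python3 -m crank '[0,0,0,0,0,0,50,0,0,0,0,0,0,50]' 70
python3 - <<'E'
from h import *
s=arm.sense();im=imaging.snapshot("wrist");cv2.imwrite("pics/w9.png",im)
np.savez("s9.npz",**{k:s[k] for k in("eef_pos","eef_rot")})
Rt=Rn.from_rotvec(s["eef_rot"]).as_matrix()
print(s["eef_pos"],Rt[:,2].round(4),"yaw",np.arctan2(Rt[1,0],Rt[0,0]),s["force"],s["wrist_torque"].round(2),s["grip_width"])
cv2.imwrite("pics/side9.png",cv2.resize(imaging.snapshot("side")[130:300,180:400],None,fx=3.4,fy=3.4))
E
```

```text
time_s: 10.35
eef_pos: [0.5254, -0.0426, 0.1899]
eef_rot: [-3.139, 0.102, -0.0]
force: [0.1, -1.1, -1.6]
grip_width: 0.0551
time_s: 10.6
eef_pos: [0.5254, -0.0466, 0.1898]
eef_rot: [3.139, -0.11, -0.0]
force: [0.3, -0.7, -2.4]
grip_width: 0.0552
[ 0.5254039  -0.04658292  0.18981742] [-2.e-04 -2.e-04 -1.e+00] yaw -0.07017347161359774 [ 0.33093946 -0.72220077 -2.37916956] [-0.04  0.01  0.03] 0.05518573729593833
```

View pics/w9.png

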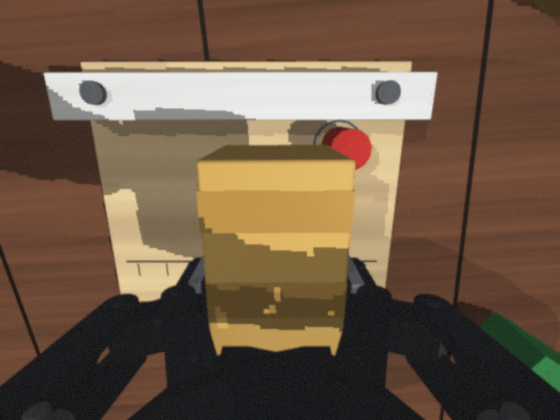

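View pics/side9.png

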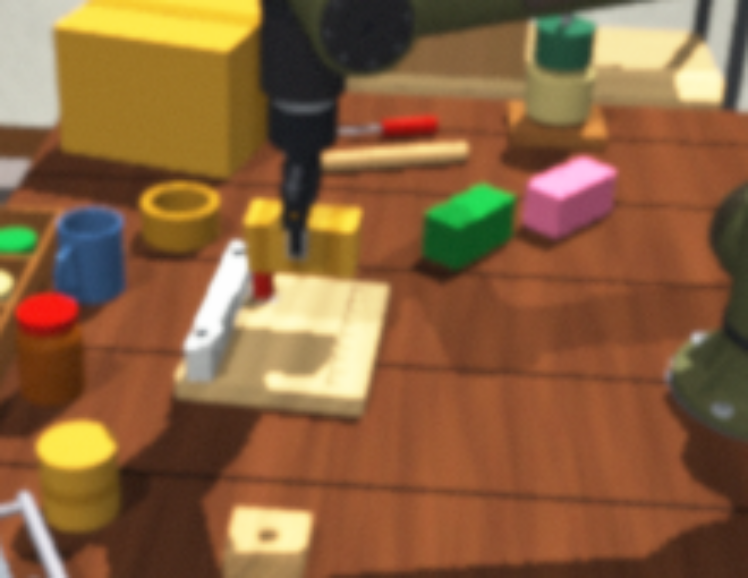

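The wrist view shows the form square to the fence, held short of it and clear of the peg's head at (350,148). Lowering.

```bash
python3 -m crank '[0,0,0,0,1,-35,50,0,0,0,0,1,-60,50,0,0,0,0,1,-67,50,0,0,0,0,1,-70,50,0,0,0,0,1,-74,50,0,0,0,0,1,-74,50,0,0,0,0,1,-74,50]' 70
python3 - <<'E'
from h import *
s=arm.sense();Rt=Rn.from_rotvec(s["eef_rot"]).as_matrix()
print(s["eef_pos"],Rt[:,2].round(4),"yaw",np.arctan2(Rt[1,0],Rt[0,0]),s["force"],s["wrist_torque"].round(2),s["grip_width"])
im=imaging.snapshot("wrist");cv2.imwrite("pics/w10.png",im)
E
```

```text
time_s: 11.58
eef_pos: [0.5258, -0.0445, 0.1165]
eef_rot: [-3.14, 0.108, -0.001]
force: [-0.0, -0.2, -1.8]
grip_width: 0.055
[ 0.52577175 -0.04447269  0.11647183] [ 9.e-04  0.e+00 -1.e+00] yaw -0.0686833486840956 [-0.00923995 -0.16532772 -1.75310895] [-0.05  0.01 -0.03] 0.054963166420647094
```

View pics/w10.png

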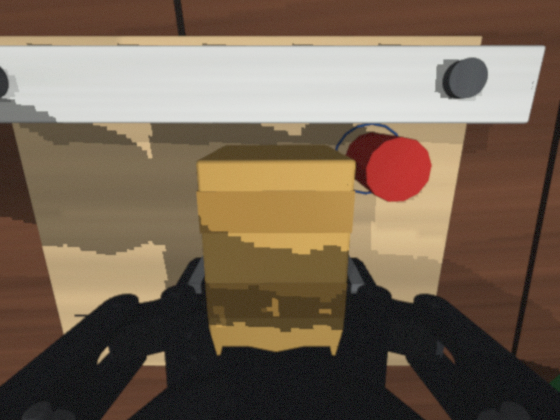

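```bash
python3 -m crank '[0,0,0,-0.3,-4,0,50,0,0,0,-0.5,-7,0,50,0,0,0,-0.7,-10,0,50,0,0,0,-0.7,-10,0,50]' 70
python3 - <<'E'
from workcell import arm
s=arm.sense();print(s["eef_pos"],s["force"],s["wrist_torque"].round(2))
E
python3 -m crank '[0,0,0,0,-2,0,50,0,0,0,0,-2,0,50,0,0,0,0,-2,0,50]' 70
python3 - <<'E'
from h import *
s=arm.sense();print(s["eef_pos"],s["force"],s["wrist_torque"].round(2))
im=imaging.snapshot("wrist");cv2.imwrite("pics/w11.png",im)
E
```

```text
time_s: 12.12
eef_pos: [0.5252, -0.0542, 0.1164]
eef_rot: [-3.139, 0.108, -0.002]
force: [-0.4, 3.7, 2.0]
grip_width: 0.0554
[ 0.52520852 -0.05424331  0.11640767] [-0.38562431  3.67459572  1.95490012] [ 1.35 -0.15  0.14]
time_s: 12.5
eef_pos: [0.5253, -0.0548, 0.1164]
eef_rot: [-3.137, 0.105, -0.002]
force: [-1.8, 10.3, 4.3]
grip_width: 0.0552
[ 0.5252724  -0.05479536  0.11643738] [-1.78939878 10.25315014  4.30711634] [3.58 0.52 0.46]
```

View pics/w11.png

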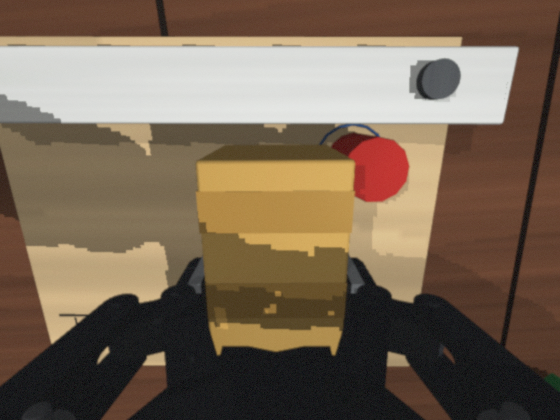

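The side is against the peg's head: 10 N at y = -0.0548, as predicted. I'll ease that push and slide to the fence.

```bash
python3 -m crank '[0,0,0,0,2,0,50,0,0,0,4,1.6,0,50,0,0,0,8,1.3,0,50,0,0,0,10,1.2,0,50,0,0,0,12,1.1,0,50,0,0,0,12,1.1,0,50]' 70
python3 - <<'E'
from h import *
s=arm.sense();print(s["eef_pos"],s["force"],s["wrist_torque"].round(2))
im=imaging.snapshot("wrist");cv2.imwrite("pics/w12.png",im)
E
```

```text
time_s: 13.3
eef_pos: [0.5365, -0.0551, 0.1165]
eef_rot: [-3.14, 0.108, 0.002]
force: [-5.8, 5.6, 6.4]
grip_width: 0.0555
[ 0.53648201 -0.05514218  0.1164526 ] [-5.79180985  5.62413086  6.43141095] [1.93 1.66 0.14]
```

View pics/w12.png

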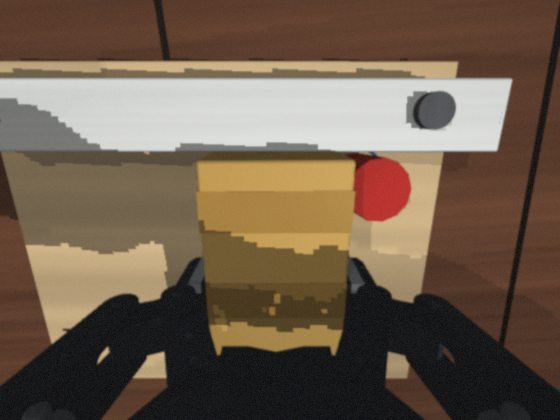

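```bash
python3 -m crank '[0,0,0,1,-0.1,0,50,0,0,0,2,-0.1,0,50,0,0,0,2,-0.1,0,50]' 70
python3 - <<'E'
from h import *
s=arm.sense();Rt=Rn.from_rotvec(s["eef_rot"]).as_matrix();print(s["eef_pos"],s["force"],s["wrist_torque"].round(2),Rt[:,2].round(4),np.arctan2(Rt[1,0],Rt[0,0]))
E
```

```text
time_s: 13.72
eef_pos: [0.5373, -0.0552, 0.1165]
eef_rot: [-3.139, 0.108, 0.007]
force: [-14.4, 7.2, 11.7]
grip_width: 0.0555
[ 0.53725648 -0.05515692  0.11649632] [-14.43374256   7.24530364  11.66904403] [2.72 4.11 0.05] [-4.4e-03  4.0e-04 -1.0e+00] -0.06868315135074346
```

Fence contact now at about 14 N. I'll trim to about 10–11 N each way, ease the sideways push slightly, and level out the 4 mrad nose-down pitch.

```bash
python3 -m crank '[0,-0.004,0,-0.6,0.8,0,50,0,-0.004,0,-0.6,0.8,0,50,0,-0.004,0,-0.6,0.8,0,50,0,-0.004,0,-0.6,0.8,0,50]' 70
python3 - <<'E'
from h import *
s=arm.sense();Rt=Rn.from_rotvec(s["eef_rot"]).as_matrix();print(s["eef_pos"],s["force"],s["wrist_torque"].round(2),Rt[:,2].round(4),np.arctan2(Rt[1,0],Rt[0,0]))
for n in("side","scene","wrist"): cv2.imwrite(f"pics/{n}13.png",imaging.snapshot(n))
im=cv2.imread("pics/side13.png");cv2.imwrite("pics/s13.png",cv2.resize(im[180:265,220:320],None,fx=6,fy=6,interpolation=cv2.INTER_CUBIC))
im=cv2.imread("pics/scene13.png");cv2.imwrite("pics/sc13.png",cv2.resize(im[160:280,200:360],None,fx=4.5,fy=4.5,interpolation=cv2.INTER_CUBIC))
im=cv2.imread("pics/wrist13.png");cv2.imwrite("pics/ww13.png",cv2.resize(im[120:260,170:440],None,fx=2.9,fy=2.9,interpolation=cv2.INTER_CUBIC))
E
```

```text
time_s: 14.22
eef_pos: [0.537, -0.055, 0.1164]
eef_rot: [3.139, -0.109, 0.001]
force: [-10.2, 4.0, 9.4]
grip_width: 0.0551
[ 0.53696272 -0.05503129  0.11635018] [-10.16833818   4.04766922   9.38086823] [1.48 3.01 0.03] [ 5.e-04 -6.e-04 -1.e+00] -0.06922717549675042
```

View pics/ww13.png

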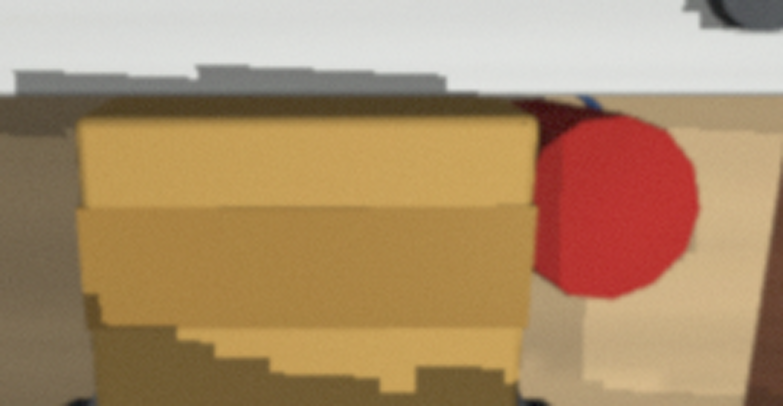

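View pics/s13.png

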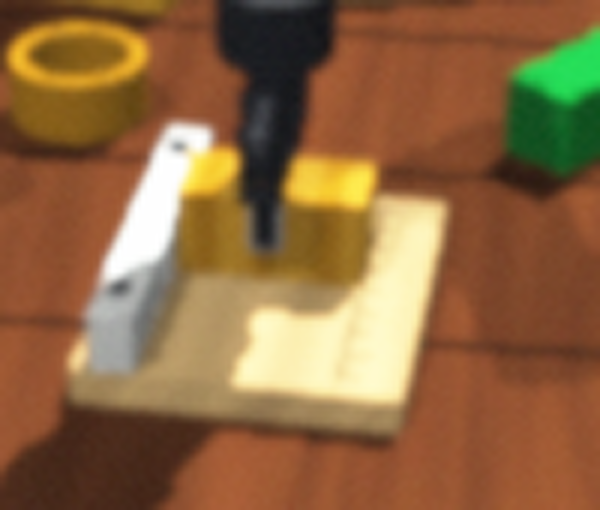

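View pics/sc13.png

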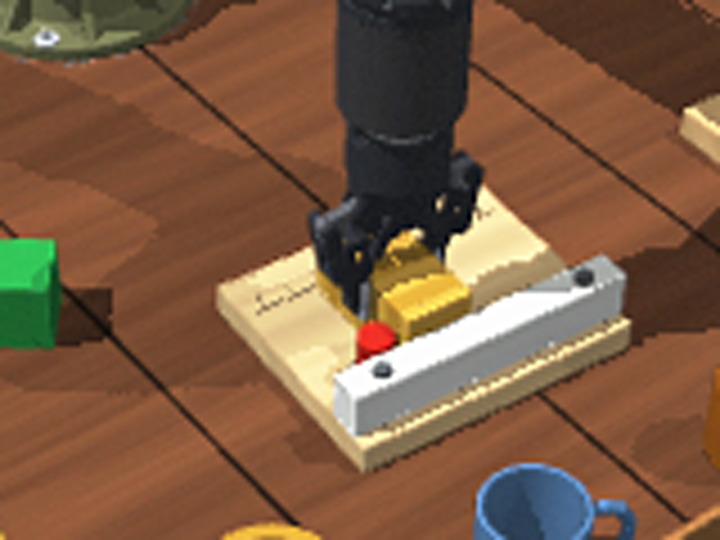

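```bash
python3 -m crank '[0,0,0,0.4,0,-0.3,50,0,0,0,0.4,0,-0.3,50,0,0,0,0.4,0,-0.3,50,0,0,0,0.4,0,-0.3,50,0,0,0,0.4,0,-0.3,50,0,0,0,0.4,0,-0.3,50]' 70
python3 - <<'E'
from jig import *
s=arm.sense();im=imaging.snapshot("wrist");cv2.imwrite("pics/w14.png",im);C=cam("wrist",s)
Rt=Rn.from_rotvec(s["eef_rot"]).as_matrix();print(s["time_s"],s["eef_pos"],s["force"],Rt[:,2].round(4),np.arctan2(Rt[1,0],Rt[0,0]),s["joint_vel"].round(3))
f=im.astype(float);sat=1-f[...,0]/np.maximum(f[...,2],1);g=f[...,2]
Lf,a,b=edge(sat,list(range(60,190,3))+list(range(385,440,3)),140,165,.12)
Le,a2,b2=edge(g,range(212,345,3),152,172,140)
T=lambda p:(Rt.T@(p-s["eef_pos"]))
print("fence",[T(onz(C,Lf(u),.064))[:2].round(4).tolist() for u in(210,345)],a,b)
print("form end",[T(onz(C,Le(u),.084))[:2].round(4).tolist() for u in(210,345)],a2,b2)
E
```

```text
time_s: 15.12
eef_pos: [0.537, -0.055, 0.1163]
eef_rot: [3.139, -0.109, -0.001]
force: [-13.6, 5.1, 11.7]
grip_width: 0.0551
15.125 [ 0.53701833 -0.05501617  0.11634664] [-13.57841573   5.11142088  11.66571072] [-3.e-04 -7.e-04 -1.e+00] -0.06921952260364872 [ 0.     0.    -0.001  0.001  0.     0.001]
fence [[0.0592, -0.0284], [0.0593, 0.0269]] 63 61
form end [[0.0586, -0.0242], [0.0589, 0.0225]] 41 41
```

```bash
python3 -m crank '[0,0,0,-0.3,0,0.15,50,0,0,0,-0.3,0,0.15,50,0,0,0,-0.3,0,0.15,50,0,0,0,-0.3,0,0.15,50,0,0,0,-0.3,0,0.15,50,0,0,0,-0.3,0,0.15,50,0,0,0,-0.3,0,0.15,50,0,0,0,-0.3,0,0.15,50]' 70
python3 - <<'E'
from workcell import arm
s=arm.sense();print(s["eef_pos"],s["force"],s["grip_width"],s["joint_vel"].round(3))
E
```

```text
time_s: 16.18
eef_pos: [0.537, -0.055, 0.1164]
eef_rot: [3.139, -0.109, 0.001]
force: [-10.7, 4.8, 10.7]
grip_width: 0.0554
[ 0.53698697 -0.05501083  0.11636257] [-10.73934663   4.76534267  10.68423924] 0.05544385965520001 [-0.001 -0.    -0.001 -0.     0.002 -0.   ]
```

The push is steady at 10.7 N into the fence and 10.7 N down, so I'm handing in.

```bash
python3 -c "
from workcell import arm
print(arm.sign_off())"
```

```text
the job is handed in; nothing more can be done
None
```

I put the stop peg fully into the blue-ringed hole and let it go. I then set the amber form on the +y side of the peg, end to the fence and side to the head, and handed in at about 16 s of the 61 s while still gripping and pushing.

- **Peg:** the tool stopped within 0.1 mm of the height I predicted for a seated peg. After release, the wrist picture showed it upright in the ring.
- **Form position:** the last wrist measurement puts the form's end within about 0.5 mm of the fence and parallel to it. The tool sat at bed height and level to about 1 mrad, so the form should be flat on the bed.
- **Final push:** about 10.7 N into the fence and 10.7 N down, steady. It also bears on the peg's head with about 5 N. The grip is set to 70 N.
- **Bystanders:** the moves stayed clear of them and I saw none shifted in the pictures, but I did not measure their positions.

Two readings disagreed slightly. The wrist camera read about 1.5 mm off sideways against the gripper, so I used contact forces and readings relative to the gripper instead. The early jig angle estimates varied from -0.061 to -0.075 rad. I used -0.069, which the final check against the fence supports.

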